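# Put the vacuum manifold bar back in its cradle and latch the keeper

## Robot

A 6-joint arm with a two-finger parallel gripper is mounted at the origin on the work surface. World frame = base frame: x ahead of the robot, y to its left, z up, the work surface at z = 0. Lengths are in m, angles in rad, forces in N, time in s.
With the tool pointing down it reaches from about 0.15 to 0.775 m from the base axis. Payload 6.1 kg.
Tool frame: the origin (TCP) lies midway between the tips of the shut fingers; the grasp point (between the pads) lies 19 mm behind it (manip.tcp_to_grasp is the distance from the TCP to the grasp point, in m); z points along the fingers, y is the line along which they close (so a half turn about z gives the same grasp; the last joint's range is limited). The gripper opens to 85 mm and grips with 20 to 120 N. Pads are 22 mm wide; open, the fingers measure 114 mm over their backs; the gripper's body (76 mm by 85 mm) begins 54 mm behind the grasp point. The pads swing forward as they close: fully open they stand 13 mm farther back than shut.
Start: joints at [1.284, 0.126, -0.04, 1.405, 0, 1.571], TCP at [0.149, 0.504, 0.231] pointing down, gripper open.
Joint ranges: [-2.72, 2.72], [-0.95, 1.95], [-1.27, 1.35], [-1.78, 2.02], [-1.46, 1.47], [-3.14, 3.14]. Speed limits (rad/s): [2.39, 2.39, 3.01, 3.14, 3.14, 3.14].

## Interface

Orientations are given as a unit quaternion [w, x, y, z].
In Python, from rig import manip gives the robot as it stands.
- The arm moves only by the shell command python3 -m inch 'ROWS' [OPENING] [FORCE]. ROWS is JSON, one flat list of numbers, 4 for each row, row after row: the shift along the tool's x, y, z in m, then the turn about the tool's z in rad. A call has 1 to 8 rows; each row shifts and turns the commanded pose from where the row before left it, along the tool's axes as they then stand; what a row does not reach is not made up. A row lasts 1/10 s, in which the tool goes at most 50 mm and 8.59 degrees, less where a joint would pass 70% of its speed; a pose out of reach is approached as far as the arm can. A call with a gripper value outside its range is refused whole. OPENING is the opening, from 0 (shut) to 1 (fully open), set as the call begins (- or left out, the last holds). The fingers move at their own pace and stop on an object; FORCE is the grip in N (left out, the last holds). Time passes only in rows, so rows that do not move let the fingers close. It gives the time, the measured TCP pose, the force, the opening and the grip force at its end, in the units of the state.
- manip.observe(): the state, without advancing time (a new reading comes with each control period).
- manip.camera(name): name is "side" or "top" or "wrist"; returns (picture, depth): 400x640x3 uint8, red, green, blue; 400x640 float32, m along the optical axis (not along the pixel's ray), 0 where there is no reading.
- manip.camera_model(name): a dict with "fx", "fy", "cx", "cy" (pixels), "extrinsics" (4x4, takes a point from camera to world coordinates); the wrist camera has in their place "hand_eye" (4x4, takes a point from camera to tool coordinates, whose origin is the TCP and whose axes are the flange's). Camera axes: x right, y up, looking along -z (the intrinsics and any distortion apply to the point x, -y, -z); pixel columns grow to the right and rows downward; lengths in m; the calibration is good to about 2 mm. A picture is of the moment at which its call begins: read the wrist's pose just before it. camera_model takes no time and is no camera call.
- manip.sign_off(): hands the job in; it is judged then, once.
The state is a dict: "time_s": time; "joint_pos": joint angles; "qvel": joint speeds; "joint_efforts": joint torques, N m; "position": TCP position; "tcp_rot": TCP orientation; "wrist_force": force on the tool from outside, world axes, zero at the start; "ft_torque": the same for the moment, N m; "finger_gap": finger opening in m; "gripper_force": force on a finger pad.
Only numpy, scipy, OpenCV 4.12 (cv2) and the standard library are available. Lean on these libraries where they do the work, as an engineer would, in place of code of your own. Each camera call takes 0.05 s, during which the arm holds its last target. There are 200 camera calls.

## Task

The long aluminium manifold bar with the round stud has been left half under the low steel riser. Get it out and put it away in its storage cradle, lying flat, stud up, with its stepped nose end slid fully home under the hood; then swing the cradle's keeper bar shut behind the stud until it snaps into its detent. Do not disturb the other things on the bench.

Things in the scene. Friction and masses are not known exactly. Their poses are not given: they have to be found in the camera images.
- manifold: manifold bar to put away: aluminium, 190 long, 26 wide, 30 tall, 0.3 kg, lying flat, its nose end 65 to 78 out from under the riser's front, the rest beneath it. Origin: centre of the underside; x along the bar towards the nose, z up. Its last 12 mm at +x are a stepped nose, 18 wide, 24 tall. Flush brass plugs on top
- manifold_nose (a point): centre of the end face of the bar's stepped nose (x = 95, z = 15 in the bar's frame)
- manifold_stud (a point): top of the round steel docking stud on the bar's top face, 24 across, 18 tall, 127 behind the nose face (x = -32 in the bar's frame, z from 30 to 48)
- cradle: storage cradle fixed to the bench. Origin on the bench; x points to the closed end of its hood. White base plate, x -105 to 112, y -82 to 82, top at z = 10: the bar lies on it along y = 0. Round keeper pivot post at x -50, y 62, 24 across; keeper rest block at x -58, y -62, 30 x 16, top at z = 32, with a brass spring plunger. Low steel hood at +x, open end at -x
- cradle_mouth (a point): floor centre of the hood's mouth (x = 35, z = 10 in the cradle's frame), facing the cradle's -x. Channel 32 wide, 36 high; hood 46 wide outside, its top at z = 49. Two flared lead-ins reach 14 further to -x, to 27 either side of the centre line
- cradle_stop (a point): floor centre of the inner face of the hood's end wall (x = 102, z = 10 in the cradle's frame), where the bar's nose ends up when fully home; the stud is then at about x = -25 and the bar's tail at -88
- keeper (a joint): angle of the cradle's keeper bar about its vertical pivot, rad: 0 = shut in the detent, straight across the cradle along its -y, just on the -x side of the stud; grows as it opens round by the -x side; 1.57 = along the cradle's -x, beside the loading path. Starts at 1.5 to 2.0; stays where left. A spring plunger resists with about 5 N at the knob from 0.15 to 0.09, then snaps it home
- keeper_knob (a point): middle of the upright round knob on the keeper bar's free end: black, 22 across, 40 tall (z from 54 to 94), 124 from the pivot. The keeper bar is steel, 16 wide, z from 44 to 54, and reaches 136 from the pivot
- keeper_hinge (a point): point on the keeper's vertical pivot axis, at the keeper bar's mid height (z = 49)
- riser: low stainless riser shelf fixed to the bench, 160 along x, 200 along y; top plate from z = 54 to 58, side walls 4 thick at y = +-98, open at front and back. Origin on the bench under its centre; its front, from which the bar sticks out, faces its -x
- cupbin: grey open bin of rubber suction cups, 80 x 140 x 45, standing on the riser towards its back; origin under its centre
- biscuits: stack of three round chocolate biscuits, 60 across, 36 tall; origin under its centre
- tray: black open tray full of biscuits, 200 x 140 x 45, long side along its x; origin under its centre
- cleaner: white cleaner bottle, 68 across, 190 tall, upright; origin under its centre
- jar: clear sample jar with a lid, 72 across, 85 tall, upright; origin under its centre
- spacer: plain short aluminium spacer bar without stud or stepped end, 120 x 26 x 30; NOT the one to handle; origin under its centre, x along it
- driver: screwdriver lying flat along its x, about 160 long, 30 tall; origin under it
Mind the look-alikes: they are no part of the job. What is shaped like the manifold but green or pink is not meant.

How it is judged:
By the outcome, as a careful person would: the job done as asked, in the order asked, and still so for the second after the job is handed in, with the robot touching nothing.
It also fails if it takes over 64 s, if anything falls off the work surface, if the arm or the gripper's body presses on something with over 40 N, if the wrist force passes 120 N, or if a joint passes its speed limit or range.

## Working session

There is one attempt and no reset: what is moved stays moved. The work goes in short steps, Python scripts to look and compute and a shell command to move; the robot and the scene stay as the last step left them, time stands still between calls to the robot, and variables do not carry over. Pictures are saved under pics/ and viewed, at most 10 in all, crops included, and the job is handed in when it is done.

```bash
ls; mkdir -p pics
cat > h.py <<'E'
import numpy as np,cv2
from rig import manip
def cap(n,f):
    p,d=manip.camera(n); cv2.imwrite(f'pics/{f}.png',p[:,:,::-1]); np.save(f'pics/{f}.npy',d); return p,d
def pts(n,d,T=None):
    m=manip.camera_model(n); T=np.array(m['extrinsics']) if T is None else T
    v,u=np.mgrid[0:400,0:640]
    P=np.stack([(u-m['cx'])/m['fx']*d,-(v-m['cy'])/m['fy']*d,-d,np.ones_like(d)],-1)
    return (P@T.T)[...,:3]
E
python3 - <<'E'
from h import *
s=manip.observe();print({k:np.round(v,3) for k,v in s.items()})
for n in('top','side'):
    p,d=cap(n,n+'0'); m=manip.camera_model(n); print({k:np.round(v,3).tolist() if not isinstance(v,str) else v for k,v in m.items()})
print(manip.camera_model('wrist'))
E
```

```text
pics
{'time_s': np.float64(0.0), 'joint_pos': array([ 1.284,  0.126, -0.041,  1.405, -0.   ,  1.571]), 'qvel': array([ 0.001,  0.002, -0.   , -0.   , -0.001, -0.001]), 'joint_efforts': array([-2.0000e-03, -4.3592e+01,  3.5292e+01,  1.7000e-02, -0.0000e+00,
       -0.0000e+00]), 'position': array([0.148, 0.503, 0.231]), 'tcp_rot': array([-0.   ,  0.143,  0.99 , -0.001]), 'wrist_force': array([-0.522,  0.233, -0.582]), 'ft_torque': array([ 0.01 ,  0.02 , -0.048]), 'gripper_force': np.float64(0.0), 'finger_gap': np.float64(0.085)}
{'fx': 371.643, 'fy': 371.643, 'cx': 320.537, 'cy': 203.396, 'extrinsics': [[-0.004, 0.987, -0.164, 0.285], [-1.0, -0.006, -0.016, -0.102], [-0.016, 0.163, 0.986, 1.374], [0.0, 0.0, 0.0, 1.0]]}
{'fx': 494.852, 'fy': 494.852, 'cx': 316.692, 'cy': 202.761, 'extrinsics': [[0.998, 0.007, -0.062, 0.41], [-0.057, 0.48, -0.875, -1.485], [0.024, 0.877, 0.479, 0.857], [0.0, 0.0, 0.0, 1.0]]}
{'fx': 328.373760635467, 'fy': 328.373760635467, 'cx': 320.0705553934071, 'cy': 197.26067948298046, 'hand_eye': array([[-8.58617053e-04,  9.53594689e-01,  3.01092065e-01,
         7.62111971e-02],
       [ 9.99999631e-01,  8.25791027e-04,  2.36295830e-04,
        -6.86131635e-04],
       [-2.33086768e-05,  3.01092157e-01, -9.53595046e-01,
        -1.42823244e-01],
       [ 0.00000000e+00,  0.00000000e+00,  0.00000000e+00,
         1.00000000e+00]])}
```

View pics/top0.png

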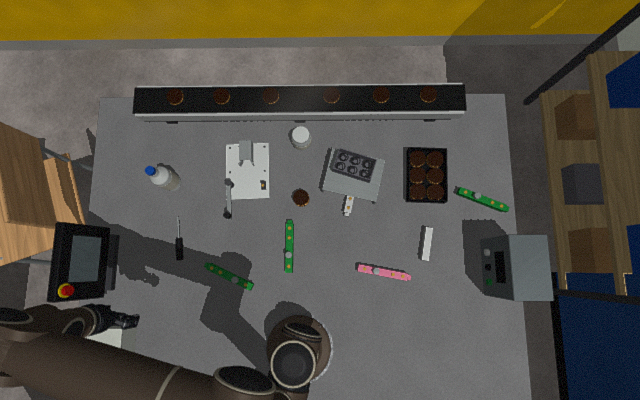

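View pics/side0.png

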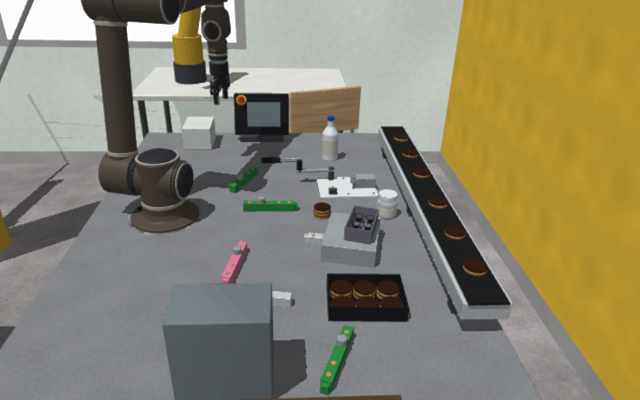

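Top view: the robot base is at (300,350). The manifold's nose sticks out at (347,205) from the riser (353,175). The cradle is at (248,170) with its hood up at (246,150), and the keeper pivot and knob are around (228,183) and (228,213). Candidates: the green bars (289,245), (229,276), (482,198), the pink bar (384,271), the plain spacer (426,243) and the silver bar under the riser (347,205). Only the last is aluminium with brass plugs and half under the riser. I'll confirm it in a crop.

Run:
```python
from h import *
im=cv2.imread('pics/top0.png')[130:225,215:395]
cv2.imwrite('pics/crop0.png',cv2.resize(im,None,fx=4.4,fy=4.4,interpolation=cv2.INTER_CUBIC))
d=np.load('pics/top0.npy');P=pts('top',d)
for n,(u,v) in dict(nose=(347,205),nose2=(346,212),riser=(340,190),knob=(228,213),pivot=(228,183),rest=(263,184),hood=(246,150),plate=(245,185),bis=(300,197),bin=(352,165),jar=(301,136)).items(): print(n,P[v,u].round(3))
```

```text
nose [ 0.501 -0.177  0.032]
nose2 [ 0.476 -0.174  0.023]
riser [ 0.552 -0.151  0.054]
knob [0.465 0.242 0.093]
pivot [0.58  0.255 0.059]
rest [0.578 0.13  0.045]
hood [0.707 0.195 0.051]
plate [0.582 0.203 0.012]
bis [ 0.531 -0.005  0.033]
bin [ 0.641 -0.195  0.068]
jar [ 0.745 -0.012  0.089]
```

View pics/crop0.png

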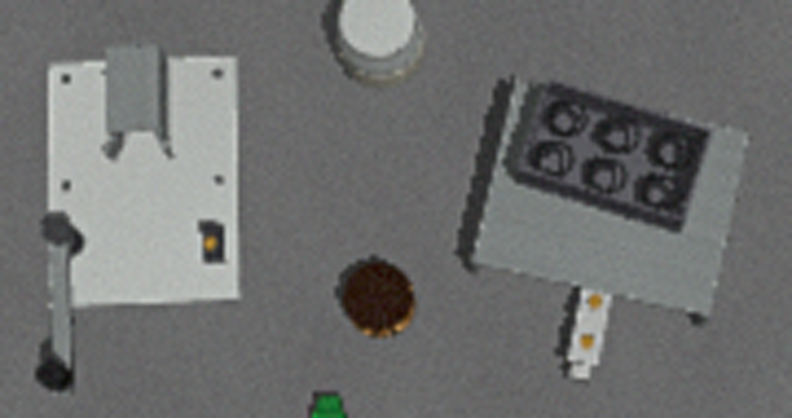

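Confirmed: silver bar, stepped nose tip at about (580,372) in the crop, brass plugs at (594,300) and (587,341), about 70 mm out of the riser. The keeper is open, with its pivot at (62,230) and knob at (55,375). Next I'll look with the wrist camera over the cradle.

```bash
python3 -m inch '[-0.042,-0.019,0,0,-0.042,-0.019,0,0,-0.042,-0.019,0,0,-0.042,-0.019,0,0,-0.042,-0.019,0,0]'; python3 -m inch '[-0.042,-0.019,0,0,-0.042,-0.019,0,0,-0.042,-0.019,0,0,-0.042,-0.019,0,0,-0.042,-0.019,0,0,0,0,0,0]'
cat >> h.py <<'E'
from scipy.spatial.transform import Rotation as R
def tcpT():
    s=manip.observe(); w,x,y,z=s['tcp_rot']; T=np.eye(4); T[:3,:3]=R.from_quat([x,y,z,w]).as_matrix(); T[:3,3]=s['position']; return T
def wcap(f):
    T=tcpT(); p,d=cap('wrist',f); W=T@np.array(manip.camera_model('wrist')['hand_eye']); np.save(f'pics/{f}_W.npy',W)
    return p,d,W
def ray(f,u,v,z):
    "world point on plane z seen at wrist pixel"
    m=manip.camera_model('wrist'); W=np.load(f'pics/{f}_W.npy')
    r=W[:3,:3]@np.array([(u-m['cx'])/m['fx'],-(v-m['cy'])/m['fy'],-1]); o=W[:3,3]; return o+r*(z-o[2])/r[2]
def to(x,y,z,yaw=None):
    "shift in tool axes to target, and turn about tool z"
    T=tcpT(); s=T[:3,:3].T@(np.array([x,y,z])-T[:3,3]); c=np.arctan2(T[1,0],T[0,0])
    print('tcp',T[:3,3].round(4),'yaw',c.round(4),'shift',s.round(4),'turn',None if yaw is None else round(float((c-yaw+np.pi)%(2*np.pi)-np.pi),4),'q6',round(manip.observe()['joint_pos'][5],3))
E
python3 - <<'E'
from h import *
wcap('w1'); to(.5,.2,.23)
E
```

```text
time_s: 0.6
position: [0.3239, 0.3515, 0.231]
tcp_rot: [-0.0, 0.143, 0.99, -0.0]
wrist_force: [1.8, 0.0, -0.9]
finger_gap: 0.0852
gripper_force: 0.0
time_s: 1.2
position: [0.5007, 0.199, 0.2301]
tcp_rot: [-0.0, 0.146, 0.989, -0.001]
wrist_force: [-0.3, 0.7, -0.0]
finger_gap: 0.0857
gripper_force: 0.0
tcp [0.499  0.2005 0.2303] yaw 2.8504 shift [-0.0011 -0.0002  0.0003] turn None q6 0.673
```

View pics/w1.png

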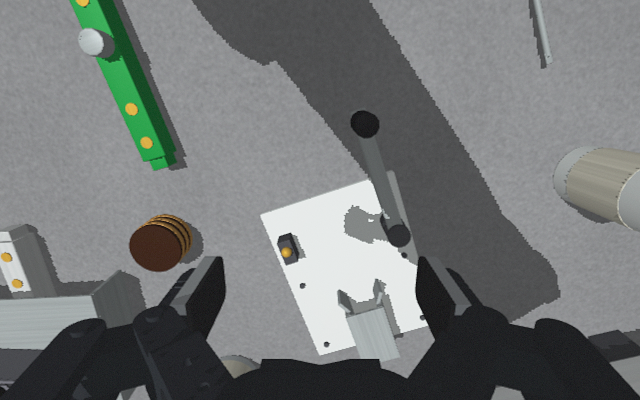

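Wrist view: cradle plate corners at (261,215) and (320,355), hood front edge (348,320)–(385,308), knob top (365,123), pivot top (398,236), rest-block plunger (287,252), biscuits (160,245).

Run:
```python
from h import *
f='w1'
A=ray(f,261,215,.01);B=ray(f,320,355,.01);C=ray(f,370,180,.01)
print('corners',A,B,np.linalg.norm(A-B),'yaw',np.arctan2(*(B-A)[1::-1]),'edge yaw from C-A',np.arctan2(-(C-A)[0],(C-A)[1]))
piv=ray(f,398,236,.059);knob=ray(f,365,123,.094)
print('piv',piv,'knob',knob,np.linalg.norm((piv-knob)[:2]))
print('hood',ray(f,348,322,.049),ray(f,385,308,.049))
print('rest',ray(f,287,252,.032))
# plate mask line fits from depth
d=np.load('pics/w1.npy');P=pts('wrist',d,np.load('pics/w1_W.npy'))
im=cv2.imread('pics/w1.png')
m=((im.min(2)>170)&(abs(P[...,2]-.01)<.008)); m[:, :230]=0; m[:,440:]=0
n,l,st,_=cv2.connectedComponentsWithStats(m.astype(np.uint8)); k=1+st[1:,4].argmax()
q=P[l==k][:,:2].astype(np.float32); print('plate z',P[l==k][:,2].mean(), cv2.minAreaRect(q))
h=P[(abs(P[...,2]-.049)<.004)&(P[...,0]>.62)&(P[...,1]>.1)&(P[...,1]<.3)][:,:2].astype(np.float32);print('hood',len(h),cv2.minAreaRect(h))
kp=P[...,2]
kb=P[(P[...,2]>.085)&(P[...,2]<.105)&(P[...,0]<.52)&(P[...,1]>.15)&(P[...,1]<.3)];print('knob pts',len(kb),kb.mean(0),kb.min(0),kb.max(0))
```

```text
corners [0.53802188 0.11383292 0.01      ] [0.75345783 0.12141201 0.01      ] 0.2155692281588886 yaw 0.03516575549390907 edge yaw from C-A 0.03142426741578592
piv [0.58625157 0.25685994 0.059     ] knob [0.46060517 0.24916116 0.094     ] 0.1258820429665965
hood [0.68201461 0.17745753 0.049     ] [0.67572371 0.22356861 0.049     ]
rest [0.58268206 0.13344601 0.032     ]
plate z 0.010679219539861158 ((0.6422783136367798, 0.19371792674064636), (0.21717366576194763, 0.16098251938819885), 2.391975164413452)
hood 1973 ((0.7115317583084106, 0.20044085383415222), (0.07735645771026611, 0.0459795743227005), 2.0819313526153564)
knob pts 547 [0.46230896 0.24980358 0.09394736] [0.45214895 0.23931961 0.0850015 ] [0.47336176 0.26081071 0.09652068]
```

```bash
python3 -m inch '[-0.013,-0.045,0,0,-0.013,-0.045,0,0,-0.013,-0.045,0,0,-0.013,-0.045,0,0,-0.013,-0.045,0.01,0,-0.014,-0.045,0.01,0,-0.014,-0.045,0.01,0,-0.014,-0.045,0.01,0]' ; python3 -m inch '[0,0,0,-0.1,0,0,0,0]' 0.7
python3 - <<'E'
from h import *
wcap('w2'); to(.5,-.175,.19)
E
```

```text
time_s: 2.05
position: [0.4979, -0.1736, 0.191]
tcp_rot: [0.0, 0.142, 0.99, 0.0]
wrist_force: [1.3, 0.3, 0.9]
finger_gap: 0.0853
gripper_force: 0.0
time_s: 2.25
position: [0.4977, -0.1732, 0.1906]
tcp_rot: [-0.001, 0.094, 0.996, 0.0]
wrist_force: [-0.1, -0.1, 0.4]
finger_gap: 0.0601
gripper_force: 0.0
tcp [ 0.498  -0.1725  0.1911] yaw 2.953 shift [-0.0024 -0.0021  0.0011] turn None q6 -0.145
```

View pics/w2.png

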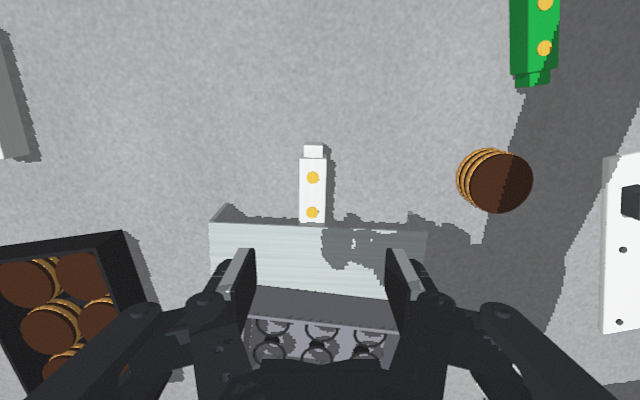

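Wrist view: silver bar with its shoulder corners at (300,158) and (326,158), nose tip at (313,146), and the riser front edge at about row 223. This is the manifold.

Run:
```python
from h import *
f='w2'
print(ray(f,313,146,.024)); 
for u,v in((300,159),(326,159),(299,221),(326,221)): print(ray(f,u,v,.03))
d=np.load('pics/w2.npy');P=pts('wrist',d,np.load('pics/w2_W.npy'))
sub=P[150:219,285:345]; q=sub[abs(sub[...,2]-.03)<.005]; print(len(q),q.mean(0)); r=cv2.minAreaRect(q[:,:2].astype(np.float32)); print(r)
for v in(165,180,195,210):
    row=P[v,285:345]; k=row[abs(row[:,2]-.03)<.005]; print(v,k.mean(0).round(4),np.ptp(k[:,1]).round(4))
```

```text
[ 0.46738439 -0.17491559  0.024     ]
[ 0.47615263 -0.188912    0.03      ]
[ 0.48071282 -0.16504024  0.03      ]
[ 0.53680366 -0.20266002  0.03      ]
[ 0.54182907 -0.17636707  0.03      ]
1773 [ 0.50345799 -0.18231274  0.03018297]
((0.5036592483520508, -0.18242546916007996), (0.025973070412874222, 0.06798908114433289), 77.76009368896484)
165 [ 0.4839 -0.178   0.0305] 0.0239
180 [ 0.4981 -0.1809  0.0306] 0.0244
195 [ 0.5127 -0.1847  0.0304] 0.0248
210 [ 0.5275 -0.1877  0.0311] 0.0252
```

Run:
```python
from h import *
to(.497,-.181,.005,2.926)
```

```text
tcp [ 0.498  -0.1725  0.1911] yaw 2.953 shift [-0.0007 -0.0087  0.1861] turn 0.027 q6 -0.145
```

```bash
python3 -m inch '[-0.001,-0.009,0.03,0.027,0,0,0.04,0,0,0,0.04,0,0,0,0.035,0,0,0,0.02,0,0,0,0.012,0,0,0,0.008,0,0,0,0,0]' 0.65
python3 - <<'E'
from h import *
to(.497,-.181,.005,2.926)
E
```

```text
time_s: 3.1
position: [0.4978, -0.1813, 0.0062]
tcp_rot: [-0.0, 0.106, 0.994, 0.0]
wrist_force: [-0.7, -0.3, -0.4]
finger_gap: 0.0554
gripper_force: 0.0
tcp [ 0.4978 -0.1813  0.0062] yaw 2.9284 shift [0.0009 0.0001 0.0012] turn 0.0024 q6 -0.136
```

```bash
python3 -m inch '[0,0,0,0,0,0,0,0,0,0,0,0,0,0,0,0,0,0,0,0]' 0.1 50; python3 -m inch '[0.01,0,0,0,0.02,0,0,0,0.02,0,0,0,0.02,0,0,0,0,0,0,0]'
```

```text
time_s: 3.6
position: [0.4988, -0.1823, 0.0078]
tcp_rot: [0.001, 0.107, 0.994, -0.0]
wrist_force: [-0.6, 2.7, 7.0]
finger_gap: 0.0251
gripper_force: 50.8
time_s: 4.1
position: [0.4278, -0.1672, 0.0077]
tcp_rot: [0.001, 0.107, 0.994, -0.0]
wrist_force: [-5.8, 2.0, 13.4]
finger_gap: 0.0249
gripper_force: 51.8
```

```bash
python3 -m inch '[0.015,0,-0.0015,0,0.02,0,0,0,0.02,0,0,0,0.02,0,0,0,0.02,0,0,0,0.01,0,0,0,0,0,0,0]'
python3 - <<'E'
from h import *
to(.3,-.14,.2);wcap('w3')
E
```

```text
time_s: 4.8
position: [0.3245, -0.1444, 0.0077]
tcp_rot: [-0.001, 0.107, 0.994, 0.0]
wrist_force: [-6.1, 2.3, 8.4]
finger_gap: 0.0246
gripper_force: 50.9
tcp [ 0.3245 -0.1444  0.0077] yaw 2.9272 shift [ 0.0252 -0.0009 -0.1922] turn None q6 -0.204
```

View pics/w3.png

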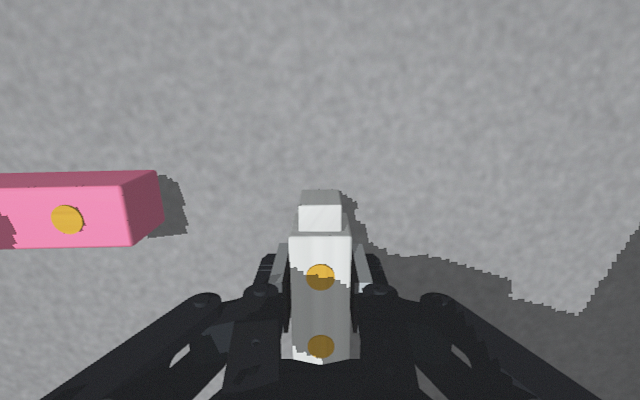

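The bar is out of the riser (nose at (320,195), still straight in the fingers). Now I'll release, turn half round, and regrip at the tail behind the stud.

```bash
python3 -m inch '[0,0,0,0,0,0,0,0,0,0,0,0,0,0,-0.03,0,0,0,-0.05,0,0,0,-0.05,0,-0.02,0,-0.05,0.1,-0.04,0,0,0.14]' 0.6; python3 -m inch '[0,0,0,0.14,0,0,0,0.14,0,0,0,0.14,0,0,0,0.14,0,0,0,0.14,0,0,0,0.14,0,0,0,0.14,0,0,0,0.14]';  python3 -m inch '[0,0,0,0.14,0,0,0,0.14,0,0,0,0.14,0,0,0,0.14,0,0,0,0.14,0,0,0,0.14,0,0,0,0.14,0,0,0,0.14]';python3 -m inch '[0,0,0,0.14,0,0,0,0.14,0,0,0,0.14,0,0,0,0.14,0,0,0,0.1,0,0,0,0]'
python3 - <<'E'
from h import *
to(.45,-.174,.2,-.215);wcap('w4')
E
```

```text
time_s: 5.65
position: [0.3852, -0.1621, 0.191]
tcp_rot: [0.005, 0.227, 0.974, -0.001]
wrist_force: [1.4, -0.8, -0.5]
finger_gap: 0.0511
gripper_force: 0.0
time_s: 6.45
position: [0.3832, -0.1613, 0.1839]
tcp_rot: [-0.0, 0.71, 0.704, -0.0]
wrist_force: [-0.1, 0.0, -0.2]
finger_gap: 0.0512
gripper_force: 0.0
time_s: 7.25
position: [0.3831, -0.1613, 0.1839]
tcp_rot: [-0.0, 0.976, 0.219, -0.0]
wrist_force: [-0.9, 0.7, -0.4]
finger_gap: 0.0513
gripper_force: 0.0
time_s: 7.85
position: [0.3831, -0.1613, 0.1839]
tcp_rot: [-0.0, 0.994, -0.106, -0.0]
wrist_force: [0.5, -0.5, -0.1]
finger_gap: 0.0512
gripper_force: 0.0
tcp [ 0.3831 -0.1613  0.1839] yaw -0.2123 shift [ 0.0681 -0.0017 -0.0161] turn 0.0027 q6 2.955
```

View pics/w4.png

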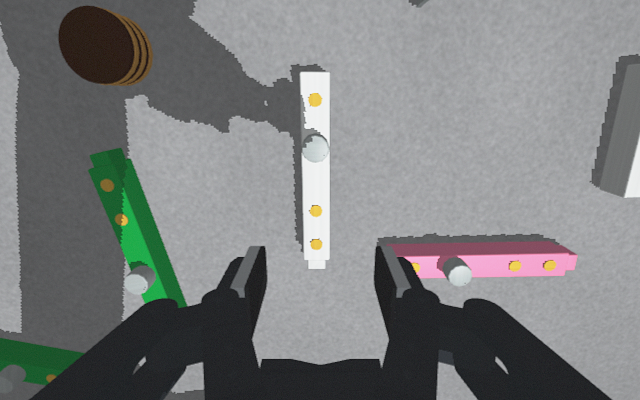

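The manifold now lies free: tail edge (300..329,72), stud (315,148), nose (317,265). The pink and green look-alikes are clear of it.

Run:
```python
from h import *
f='w4'
t=ray(f,314.8,72,.03); n=ray(f,317,261,.03); print(t,n,np.linalg.norm(t-n)); 
d=np.load('pics/w4.npy');P=pts('wrist',d,np.load('pics/w4_W.npy'))
sub=P[60:265,285:345]; q=sub[abs(sub[...,2]-.03)<.004]; r=cv2.minAreaRect(q[:,:2].astype(np.float32)); print(r)
a=n-t; print('yaw nose',np.arctan2(a[1],a[0])); a/=np.linalg.norm(a); g=t+.0315*a; print(g); to(g[0],g[1],.008,np.arctan2(-a[1],-a[0]))
```

```text
[ 0.47691755 -0.17771333  0.03      ] [ 0.30241109 -0.14133678  0.03      ] 0.17825755738404048
((0.38708072900772095, -0.158736914396286), (0.02610217034816742, 0.18392439186573029), 78.06877136230469)
yaw nose 2.9360817054646287
[ 0.44608041 -0.17128521  0.03      ]
tcp [ 0.383  -0.1613  0.184 ] yaw -0.2099 shift [ 0.0638 -0.0033  0.1759] turn -0.0044 q6 2.953
```

```bash
python3 -m inch '[0.04,-0.003,0,0,0.024,0,0.02,0,0,0,0.045,0,0,0,0.045,0,0,0,0.035,0,0,0,0.02,0,0,0,0.01,0,0,0,0,0]'; python3 -m inch '[0,0,0,0,0,0,0,0,0,0,0,0,0,0,0,0,0,0,0,0]' 0.1 70;  python3 - <<'E'
from h import *
to(.446,-.1713,.008)
E
```

```text
time_s: 8.7
position: [0.4453, -0.1715, 0.0081]
tcp_rot: [-0.0, 0.994, -0.105, -0.001]
wrist_force: [-0.6, -0.8, 0.5]
finger_gap: 0.0514
gripper_force: 0.0
time_s: 9.2
position: [0.4474, -0.1722, 0.011]
tcp_rot: [0.0, 0.994, -0.106, 0.002]
wrist_force: [-0.5, 1.6, 6.8]
finger_gap: 0.0246
gripper_force: 70.0
tcp [ 0.4474 -0.1722  0.011 ] yaw -0.2121 shift [-0.0016 -0.0006  0.003 ] turn None q6 2.986
```

```bash
python3 -m inch '[0,0,-0.01,0,0,0,-0.02,0,0,0,-0.03,0,0,0,-0.04,0,0,0,-0.04,0,0,0,-0.02,0,0,0,0,-0.14,0,0,0,-0.14]' 0.1 110; for i in 1; do python3 -m inch '[0,0,0,-0.14,0,0,0,-0.14,0,0,0,-0.14,0,0,0,-0.14,0,0,0,-0.14,0,0,0,-0.14,0,0,0,-0.14,0,0,0,-0.14]'; python3 -m inch '[0,0,0,-0.14,0,0,0,-0.14,0,0,0,-0.14,0,0,0,-0.14,0,0,0,-0.14,0,0,0,-0.14,0,0,0,-0.14,0,0,0,-0.14]';done; python3 -m inch '[0,0,0,-0.14,0,0,0,-0.14,0,0,0,-0.14,0,0,0,-0.14,0,0,0,-0.14,0,0,0,-0.14,0,0,0,0]'
python3 - <<'E'
from h import *
O=np.array([.6385,.1977]);c,s=np.cos(.037),np.sin(.037)
g=O+np.array([[c,-s],[s,c]])@[12-158.5,0]; print(g)
to(g[0],g[1],.17,np.pi+.037)
E
```

```text
time_s: 10.0
position: [0.4463, -0.1719, 0.1707]
tcp_rot: [0.0, 0.999, 0.037, 0.001]
wrist_force: [-0.2, -0.1, -4.3]
finger_gap: 0.0232
gripper_force: 108.6
time_s: 10.8
position: [0.4455, -0.1716, 0.1694]
tcp_rot: [-0.0, 0.827, 0.562, -0.0]
wrist_force: [0.1, -0.2, -4.1]
finger_gap: 0.0233
gripper_force: 108.5
time_s: 11.6
position: [0.4454, -0.1716, 0.1693]
tcp_rot: [-0.001, 0.402, 0.916, -0.0]
wrist_force: [0.7, -0.2, -2.8]
finger_gap: 0.0234
gripper_force: 108.5
time_s: 12.3
position: [0.4454, -0.1717, 0.1693]
tcp_rot: [-0.001, -0.003, 1.0, 0.0]
wrist_force: [0.1, 0.6, -3.6]
finger_gap: 0.0235
gripper_force: 108.4
[-145.76123219   -5.22156331]
tcp [ 0.4454 -0.1717  0.1693] yaw -3.1349 shift [146.237   -4.0726   0.1692] turn -0.0303 q6 -0.374
```

```bash
python3 -m inch '[-0.006,0.045,0,-0.03,-0.006,0.045,0,0,-0.006,0.045,0,0,-0.006,0.045,0,0,-0.006,0.045,0,0,-0.006,0.045,0,0,-0.006,0.045,0,0,-0.006,0.04,0,0]'; python3 -m inch '[0,0,0,0,0,0,0,0]'
python3 - <<'E'
from h import *
to(.4921,.1923,.17,np.pi+.037)
wcap('w5'); cap('side','s5')
im=cv2.imread('pics/s5.png')[120:240,200:440]; cv2.imwrite('pics/s5c.png',cv2.resize(im,None,fx=3.3,fy=3.3,interpolation=cv2.INTER_CUBIC))
E
```

```text
time_s: 13.1
position: [0.482, 0.1866, 0.1694]
tcp_rot: [-0.0, -0.017, 1.0, -0.0]
wrist_force: [-0.0, -0.5, -3.7]
finger_gap: 0.0238
gripper_force: 109.0
time_s: 13.3
position: [0.482, 0.1853, 0.1689]
tcp_rot: [-0.001, -0.018, 1.0, -0.0]
wrist_force: [0.3, -0.4, -3.5]
finger_gap: 0.0235
gripper_force: 109.3
tcp [0.482  0.1853 0.1689] yaw -3.1058 shift [-0.0103  0.0066 -0.0011] turn -0.0012 q6 0.331
```

View pics/s5c.png

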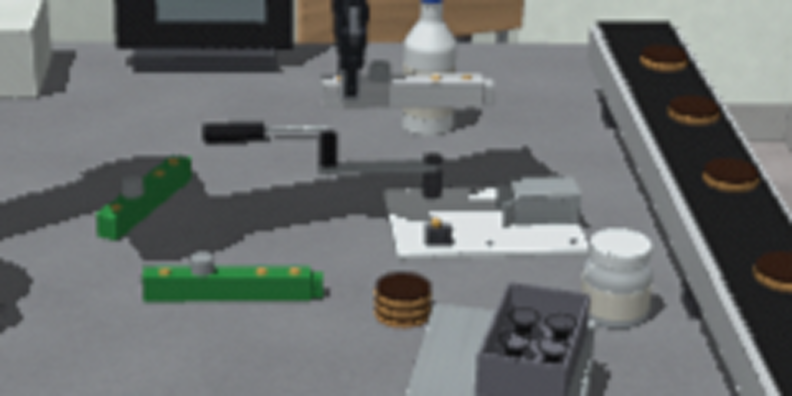

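Side view: the bar is held level, nose towards the hood, and nothing else has moved. I'll check tilt and heading from depth.

Run:
```python
from h import *
d=np.load('pics/s5.npy');P=pts('side',d).reshape(-1,3)
p2,d2=cap('top','t5');Q=pts('top',d2).reshape(-1,3)
for n,A in(('side',P),('top',Q)):
  for a in(.53,.55,.57,.59,.61,.63):
    k=A[(abs(A[:,0]-a)<.01)&(abs(A[:,1]-.19)<.03)&(A[:,2]>.14)&(A[:,2]<.22)]
    if len(k): print(n,a,len(k),'zmax',np.percentile(k[:,2],90).round(4),'y med',np.median(k[:,1]).round(4),k[:,1].min().round(4),k[:,1].max().round(4))
  k=A[(abs(A[:,1]-.19)<.03)&(A[:,2]>.15)&(A[:,2]<.195)]; print(k[:,0].max() if len(k) else 0)
```

```text
side 0.53 60 zmax 0.191 y med 0.1734 0.165 0.2025
side 0.55 64 zmax 0.1885 y med 0.176 0.1643 0.2037
side 0.57 51 zmax 0.1892 y med 0.177 0.1661 0.2001
side 0.59 59 zmax 0.1885 y med 0.1772 0.1679 0.206
side 0.61 50 zmax 0.1885 y med 0.1783 0.1694 0.2011
side 0.63 42 zmax 0.187 y med 0.178 0.1709 0.203
1.6506288591737988
top 0.53 32 zmax 0.1898 y med 0.174 0.171 0.191
top 0.55 59 zmax 0.1898 y med 0.1816 0.1717 0.1978
top 0.57 60 zmax 0.19 y med 0.1832 0.1719 0.1992
top 0.59 60 zmax 0.1893 y med 0.184 0.1728 0.1993
top 0.61 58 zmax 0.19 y med 0.1849 0.1737 0.2003
top 0.63 41 zmax 0.1886 y med 0.1842 0.1745 0.2006
0.6385744180156088
```

```bash
python3 -m inch '[-0.01,0.0066,0.02,0,0,0,0.04,0,0,0,0.035,0,0,0,0.025,0,0,0,0.015,0,0,0,0.008,0,0,0,0,0]'
python3 - <<'E'
from h import *
to(.4921,.1923,.0235,np.pi+.037)
E
```

```text
time_s: 14.15
position: [0.4918, 0.1903, 0.0255]
tcp_rot: [-0.001, -0.017, 1.0, -0.0]
wrist_force: [0.2, -0.1, -3.9]
finger_gap: 0.0236
gripper_force: 109.3
tcp [0.4918 0.1903 0.0255] yaw -3.1074 shift [-0.0004  0.0019  0.002 ] turn -0.0028 q6 0.335
```

```bash
python3 -m inch '[-0.008,0.002,0.002,-0.002,-0.01,0,0,0,-0.01,0,0,0,-0.01,0,0,0]'; python3 -m inch '[-0.015,0,0,0,-0.015,0,0,0,0,0,0,0]'
python3 - <<'E'
from h import *
g=np.array([.6385,.1977])-.0565*np.array([np.cos(.037),np.sin(.037)])
print(g);to(*g,.0235,np.pi+.037)
E
```

```text
time_s: 14.55
position: [0.5319, 0.1952, 0.0249]
tcp_rot: [0.001, -0.019, 1.0, 0.0]
wrist_force: [0.1, -0.4, -3.4]
finger_gap: 0.0236
gripper_force: 109.3
time_s: 14.85
position: [0.5629, 0.1964, 0.0244]
tcp_rot: [0.001, -0.019, 1.0, 0.0]
wrist_force: [-0.8, 0.0, -4.2]
finger_gap: 0.0237
gripper_force: 109.3
[0.58203867 0.19560998]
tcp [0.5629 0.1964 0.0244] yaw -3.1041 shift [-0.0191 -0.0015  0.001 ] turn 0.0005 q6 0.298
```

```bash
python3 -m inch '[-0.008,-0.001,0.001,0,-0.007,0,0.001,0,-0.003,0,0,0,-0.003,0,0,0,0,0,0,0]'; python3 -m inch '[-0.002,0,0,0,-0.002,0,0,0,0,0,0,0]'
python3 - <<'E'
from h import *
to(.582,.1956,.0215,np.pi+.037)
E
```

```text
time_s: 15.35
position: [0.5802, 0.1957, 0.0218]
tcp_rot: [-0.001, -0.019, 1.0, -0.0]
wrist_force: [-3.7, -0.2, -3.5]
finger_gap: 0.0236
gripper_force: 109.3
time_s: 15.65
position: [0.5802, 0.1956, 0.0212]
tcp_rot: [-0.005, -0.02, 1.0, -0.0]
wrist_force: [-15.2, -0.7, 2.2]
finger_gap: 0.0238
gripper_force: 110.3
tcp [0.5802 0.1956 0.0212] yaw -3.1025 shift [-0.0018 -0.0001 -0.0003] turn 0.0021 q6 0.285
```

```bash
python3 -m inch '[0,0,0.001,0,0,0,0.001,0,0,0,0,0]'; python3 -m inch '[0,0,0,0,0,0,0,0,0,0,0,0,0,0,0,0]' 0.5;python3 -m inch '[0,0,-0.02,0,0,0,-0.04,0,0,0,-0.05,0,0.03,0,-0.05,0,0.04,0,-0.01,0,0,0,0,0]'
python3 - <<'E'
from h import *
wcap('w6');to(.5,.2,.2)
E
```

```text
time_s: 15.95
position: [0.5802, 0.1956, 0.0212]
tcp_rot: [-0.004, -0.02, 1.0, -0.0]
wrist_force: [-20.9, -2.3, 13.9]
finger_gap: 0.0236
gripper_force: 111.9
time_s: 16.35
position: [0.586, 0.1962, 0.0208]
tcp_rot: [0.001, -0.019, 1.0, 0.0]
wrist_force: [0.2, 0.2, 0.3]
finger_gap: 0.0428
gripper_force: 0.0
time_s: 16.95
position: [0.5177, 0.1937, 0.1867]
tcp_rot: [0.002, -0.02, 1.0, 0.001]
wrist_force: [-0.3, -0.9, -0.9]
finger_gap: 0.0425
gripper_force: 0.0
tcp [0.519  0.1937 0.1851] yaw -3.1027 shift [ 0.0187  0.0071 -0.0149] turn None q6 0.318
```

View pics/w6.png

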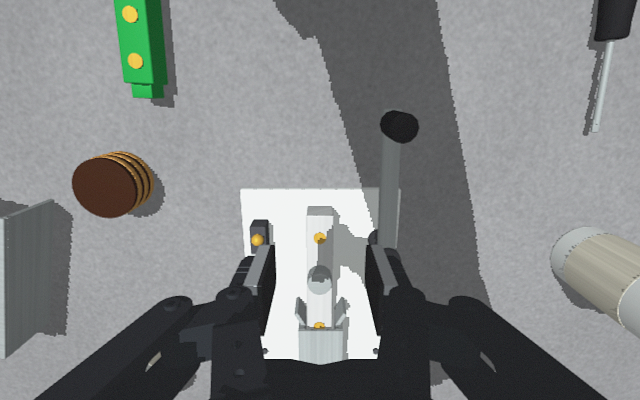

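The bar lies in the cradle under the hood: tail edge (307..333,207), stud (319,280), knob (399,125). I'll check the home position in the cradle frame.

Run:
```python
from h import *
f='w6';O=np.array([.6385,.1977]);c,s=np.cos(.037),np.sin(.037);M=np.array([[c,s],[-s,c]])
def cr(p): return (M@(p[:2]-O)*1000).round(1)
print('tail',cr(ray(f,320,207,.04)),'plunger',cr(ray(f,257,240,.034)),'plate corner',cr(ray(f,241,189,.01)),'knob',ray(f,400,124,.094),cr(ray(f,400,124,.094)))
P=pts('wrist',np.load('pics/w6.npy'),np.load('pics/w6_W.npy'))
k=P[(abs(P[...,2]-.058)<.004)&(abs(P[...,0]-.61)<.03)&(abs(P[...,1]-.197)<.02)];print('stud',len(k),cr((k.min(0)+k.max(0))/2),k.ptp(0) if hasattr(k,'ptp') else np.ptp(k,0))
k=P[(P[...,2]>.088)&(P[...,2]<.1)&(abs(P[...,0]-.46)<.03)&(abs(P[...,1]-.25)<.03)];print('knob',len(k),(k.min(0)+k.max(0))/2)
k=P[(abs(P[...,2]-.04)<.003)&(P[...,0]<.63)&(P[...,0]>.5)&(abs(P[...,1]-.197)<.02)];print('bar',cv2.minAreaRect(k[:,:2].astype(np.float32)),k[:,2].mean(),k[:,0].min())
to(.4615,.2495,.08)
```

```text
tail [-95.8  -0.4] plunger [-59.2 -62.4] plate corner [-104.5  -80.3] knob [0.45988551 0.24679832 0.094     ] [-176.7   55.7]
stud 459 [-25.3  -0.7] [0.02376566 0.02393201 0.00642444]
knob 765 [0.46260456 0.24988999 0.09215399]
bar ((0.5903280973434448, 0.19555583596229553), (0.07999153435230255, 0.025400610640645027), 1.52584707736969) 0.040552351263873465 0.5504077771319483
tcp [0.519  0.1937 0.1851] yaw -3.1027 shift [0.0557 0.0579 0.105 ] turn None q6 0.318
```

The bar is fully home: stud at x = -25.3 (expected -25), tail at -88, top at z = 0.040 (flat). Next I'll cage the knob and sweep the keeper shut.

```bash
python3 -m inch '[0.03,0.03,0,-0.026,0.025,0.028,0,0,0,0,0,0]'
python3 - <<'E'
from h import *
to(.4626,.2499,.064,np.pi+.065)
E
```

```text
time_s: 17.3
position: [0.4599, 0.2507, 0.1824]
tcp_rot: [-0.001, -0.034, 0.999, 0.0]
wrist_force: [-0.1, 0.3, 0.4]
finger_gap: 0.0426
gripper_force: 0.0
tcp [0.4599 0.2507 0.1824] yaw -3.074 shift [-0.0027 -0.0011  0.1184] turn 0.0026 q6 0.431
```

```bash
python3 -m inch '[-0.0025,-0.001,0.03,0,0,0,0.035,0,0,0,0.025,0,0,0,0.02,0,0,0,0.008,0,0,0,0,0]'; python3 -m inch '[0,0,0,0,0,0,0,0,0,0,0,0]' 0.33;  python3 - <<'E'
from h import *
to(.4626,.2499,.064,np.pi+.065)
E
```

```text
time_s: 17.9
position: [0.4641, 0.2472, 0.0635]
tcp_rot: [-0.001, -0.032, 0.999, -0.001]
wrist_force: [0.4, 0.1, -0.2]
finger_gap: 0.0424
gripper_force: 0.0
time_s: 18.2
position: [0.465, 0.2482, 0.0662]
tcp_rot: [0.001, -0.032, 0.999, 0.0]
wrist_force: [0.2, 0.2, 1.0]
finger_gap: 0.0283
gripper_force: 0.0
tcp [0.465  0.2482 0.0662] yaw -3.0774 shift [0.0023 0.0019 0.0022] turn -0.0009 q6 0.426
```

```bash
python3 -m inch '[-0.0006,-0.0124,0,-0.1,-0.0006,-0.0124,0,-0.1,-0.0006,-0.0124,0,-0.1,-0.0006,-0.0124,0,-0.1,-0.0006,-0.0124,0,-0.1,-0.0006,-0.0124,0,-0.1,-0.0006,-0.0124,0,-0.1,0,0,0,0]';  python3 - <<'E'
from h import *
T=tcpT();v=T[:2,3]-[.5862,.2579];phi=np.arctan2(v[1],v[0])%(2*np.pi);print('r',np.linalg.norm(v),'keeper cmd',4.749-phi,'toolyaw',np.arctan2(T[1,0],T[0,0])%(2*np.pi),phi,manip.observe()['wrist_force'])
E
```

```text
time_s: 19.0
position: [0.4995, 0.1693, 0.0659]
tcp_rot: [0.001, -0.372, 0.928, -0.0]
wrist_force: [-0.3, 0.4, -0.6]
finger_gap: 0.028
gripper_force: 0.0
r 0.12400134049280892 keeper cmd 0.8109159931925038 toolyaw 3.904583590376507 3.938084006807496 [-0.26048552  0.4195267  -0.56636955]
```

```bash
python3 -m inch '[-0.0006,-0.0124,0,-0.11,-0.0006,-0.0124,0,-0.11,-0.0006,-0.0124,0,-0.11,-0.0006,-0.0124,0,-0.1,-0.0006,-0.0124,0,-0.1,-0.0006,-0.0124,0,-0.1,0,0,0,0]'
cat > k.py <<'E'
from h import *
T=tcpT();v=T[:2,3]-[.5862,.2579];phi=np.arctan2(v[1],v[0])%(2*np.pi);print('r',np.linalg.norm(v),'keeper cmd',4.749-phi,'toolyaw',np.arctan2(T[1,0],T[0,0])%(2*np.pi),phi,manip.observe()['wrist_force'])
E
python3 k.py
```

```text
time_s: 19.7
position: [0.5641, 0.1357, 0.0654]
tcp_rot: [0.001, -0.641, 0.767, -0.0]
wrist_force: [-0.6, 0.9, 0.8]
finger_gap: 0.0277
gripper_force: 0.0
r 0.12413131686104469 keeper cmd 0.21526847596878085 toolyaw 4.533482396082163 4.533731524031219 [-0.62520019  0.93150665  0.83698075]
```

```bash
python3 -m inch '[-0.0003,-0.007,0,-0.055,-0.0003,-0.007,0,-0.055,-0.0003,-0.006,0,-0.05,0,-0.004,0,-0.03]';python3 k.py; python3 -m inch '[0,-0.004,0,-0.03,0,-0.003,0,0,0,0,0,0]'; python3 k.py
```

```text
time_s: 20.1
position: [0.5858, 0.1341, 0.0652]
tcp_rot: [0.001, 0.711, -0.703, -0.0]
wrist_force: [-1.3, -0.7, 1.4]
finger_gap: 0.0282
gripper_force: 0.7
r 0.12375082895397595 keeper cmd 0.04022179869729303 toolyaw 4.723438841588071 4.708778201302707 [-1.31234635 -0.67705416  1.4145987 ]
time_s: 20.4
position: [0.5939, 0.1344, 0.0653]
tcp_rot: [-0.0, 0.721, -0.692, 0.0]
wrist_force: [-0.3, -0.6, -0.9]
finger_gap: 0.028
gripper_force: 0.0
r 0.12369480175280247 keeper cmd -0.02560888847761955 toolyaw 4.753292739737589 4.774608888477619 [-0.28006678 -0.56964925 -0.92825285]
```

```bash
python3 -m inch '[0,-0.002,0,0,0,0,0,0]'; python3 k.py
```

```text
time_s: 20.6
position: [0.595, 0.1343, 0.065]
tcp_rot: [0.001, 0.722, -0.692, -0.001]
wrist_force: [-4.2, 0.3, 2.0]
finger_gap: 0.0284
gripper_force: 2.3
r 0.12390921370253091 keeper cmd -0.034079082567067154 toolyaw 4.755009924625942 4.783079082567067 [-4.16284891  0.34881267  2.01356485]
```

Contact is on the hard stop with the knob at the shut position. I'll back off, retreat and verify.

```bash
python3 -m inch '[0,0.004,0,0,0,0,0,0,0,0,0,0]' 0.45; python3 -m inch '[0,0,-0.03,0,0,0,-0.05,0,0,0,-0.05,0,0,0,-0.02,0,0.04,0,0,0,0.04,0,0,0,0,0,0,0]'
python3 - <<'E'
from h import *
wcap('w7')
P=pts('wrist',np.load('pics/w7.npy'),np.load('pics/w7_W.npy'))
k=P[(P[...,2]>.088)&(P[...,2]<.1)&(abs(P[...,0]-.59)<.03)&(abs(P[...,1]-.134)<.03)];print('knob',len(k),(k.min(0)+k.max(0))/2 if len(k) else 0)
k=(k.min(0)+k.max(0))/2; v=k[:2]-[.5862,.2579]; print('angle',4.749-np.arctan2(v[1],v[0])%(2*np.pi))
O=np.array([.6385,.1977]);c,s=np.cos(.037),np.sin(.037);M=np.array([[c,s],[-s,c]])
k=P[(abs(P[...,2]-.058)<.003)&(abs(P[...,0]-.613)<.016)&(abs(P[...,1]-.197)<.02)];print('stud',len(k),M@((k.min(0)+k.max(0))[:2]/2-O))
E
```

```text
time_s: 20.9
position: [0.5922, 0.1339, 0.0652]
tcp_rot: [-0.0, 0.722, -0.692, 0.0]
wrist_force: [-0.1, 0.3, -1.4]
finger_gap: 0.0385
gripper_force: 0.0
time_s: 21.6
position: [0.5959, 0.0503, 0.2156]
tcp_rot: [0.0, 0.721, -0.693, 0.001]
wrist_force: [-0.4, 0.9, -0.1]
finger_gap: 0.0383
gripper_force: 0.0
knob 437 [0.59211975 0.13348494 0.09187356]
angle -0.010933791942608018
stud 335 [-0.02513708 -0.00121955]
```

View pics/w7.png

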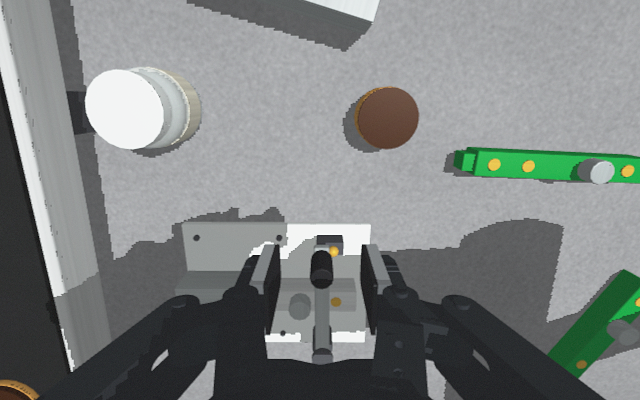

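The picture shows the keeper straight across the cradle behind the stud (knob (321,265), stud (299,305), pivot (322,355)). The measured angle is about 0, the stud is still at x = -25, and the jar, biscuits and green bars are untouched.

```bash
python3 -c "
from rig import manip
print(manip.sign_off())"
```

```text
the job is handed in; nothing more can be done
None
```

The manifold bar is in its cradle, flat, stud up and nose fully home under the hood. The keeper is shut at about 0 rad, as near as the camera can measure, and I handed the job in after about 22 s of robot time.

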